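Put the impact sockets back in the tray in size order

ROBOT

A 7-joint arm with a two-finger parallel gripper is mounted at the origin on the work surface. World frame = base frame: x ahead of the robot, y to its left, z up, the work surface at z = 0. Lengths are in m, angles in rad, forces in N, time in s.
With the tool pointing down it reaches from about 0.4 to 0.85 m from the base axis. Payload 4.5 kg.
Tool frame: the origin (TCP) lies midway between the tips of the shut fingers; the grasp point (between the pads) lies 19 mm behind it; x points along the fingers, y is the direction in which the jaws open and shut, and the axes are right-handed (so a half turn about x gives the same grasp; the last joint's range is limited). The gripper opens to 88 mm and grips with 3 to 60 N. Pads are 18 mm wide; open, the fingers measure 123 mm over their backs; the gripper's body (75 mm by 187 mm) begins 45 mm behind the grasp point.
Start: joints at [-1.122, 0.689, -0.195, 1.565, 0.157, 0.902, -0.215], TCP at [0.252, 0.572, 0.239] pointing down, gripper open.
Joint ranges: [-3.01, 3.01], [-0.46, 2.08], [-1.47, 1.51], [0.13, 2.56], [-1, 4.14], [0.04, 2.09], [-2.66, 2.66]. Speed limits (rad/s): [2.57, 2.57, 3.14, 3.14, 3.14, 3.14, 3.14].

INTERFACE

Orientations are given as a unit quaternion [x, y, z, w].
In Python, from plant import r, eyes gives the robot as it stands.
- The arm moves only by the shell command python3 -m pendant 'ROWS' [FORCE]. ROWS is JSON, a list that holds one entry, the list of rows, each a list of 7 numbers: the turn, a rotation vector about the tool's x, y, z in rad, then the shift along the tool's x, y, z in cm, then the finger opening in cm, from 0 to 8.81. A call has 1 to 10 rows; each row shifts and turns the commanded pose from where the row before left it, along the tool's axes as they then stand; what a row does not reach is not made up. A row lasts 1/12 s, in which the tool goes at most 41.7 mm and 7.16 degrees, less where a joint would pass 70% of its speed; a pose out of reach is approached as far as the arm can. A call is refused whole if a number of a shift passes 4.17 or a number of a turn 0.125, either way. A call with a gripper value outside its range is refused whole. The fingers move at their own pace and stop on an object; FORCE is the grip in N (left out, the last holds). Time passes only in rows, so rows that do not move let the fingers close. It gives the time, the measured TCP pose, the force and the opening at its end, in the units of the state.
- r.get_state(): the state, without advancing time (a new reading comes with each control period).
- eyes.snapshot(name): name is "scene" or "top" or "wrist"; returns the picture (420x560x3 uint8, red, green, blue); there is no depth.
- eyes.camera_info(name): a dict with "fovy" (degrees; the focal length in pixels is half the picture's height over the tangent of half this angle, whatever the lens; pixels are square), "cx", "cy" (the principal point, pixels), "world_from_camera" (4x4, takes a point from camera to world coordinates). Camera axes: x right, y up, looking along -z (the intrinsics and any distortion apply to the point x, -y, -z); pixel columns grow to the right and rows downward; lengths in m; the calibration is good to about 2 mm. A picture is of the moment at which its call begins: read the wrist's pose just before it. camera_info takes no time and is no camera call; for the wrist camera it gives the pose at the moment of the call.
- r.finish_job(): hands the job in, once; it reports no verdict.
The state is a dict: "clock": time; "q": joint angles; "qd": joint speeds; "joint_torque": joint torques, N m; "tool_pos": TCP position; "eef_rot": TCP orientation; "contact_force": force on the tool from outside, world axes, zero at the start; "moment": the same for the moment, N m; "opening": opening from 0.0 (shut) to 1.0 (fully open).
Only numpy, scipy, OpenCV 4.12 (cv2) and the standard library are available. Lean on these libraries where they do the work, as an engineer would, in place of code of your own. Each camera call takes 0.05 s, during which the arm holds its last target.

TASK

Put the four loose deep impact sockets back in the socket tray in order of size: one per bay, the smallest in the bay next to the tray's handle and the largest in the bay at the far end, each standing upright on the bay floor with its hexagon mouth up. Leave the tape measure and the welding magnet where they lie.

Things in the scene. Friction and masses are not known exactly. Their poses are not given: they have to be found in the camera images.
- socket_a_mid (a point): The smallest of four loose deep impact sockets: a round dark steel tube standing upright, 24 mm across, 80 mm tall, 16 mm hexagon mouth open at the top; its lowest 29 mm narrow or widen to a foot 28 mm across. Point: on its axis, half-way up (40 mm above its underside); z out of the mouth. The four start 90 mm or more apart on a fixed flat steel sheet 3 mm thick.
- socket_b_mid (a point): The second smallest of four loose deep impact sockets: a round dark steel tube standing upright, 32 mm across, 80 mm tall, 22 mm hexagon mouth open at the top; its lowest 29 mm narrow or widen to a foot 31 mm across. Point: on its axis, half-way up (40 mm above its underside); z out of the mouth. The four start 90 mm or more apart on a fixed flat steel sheet 3 mm thick.
- socket_c_mid (a point): The second largest of four loose deep impact sockets: a round dark steel tube standing upright, 40 mm across, 80 mm tall, 27 mm hexagon mouth open at the top; its lowest 29 mm narrow or widen to a foot 36 mm across. Point: on its axis, half-way up (40 mm above its underside); z out of the mouth. The four start 90 mm or more apart on a fixed flat steel sheet 3 mm thick.
- socket_d_mid (a point): The largest of four loose deep impact sockets: a round dark steel tube standing upright, 48 mm across, 80 mm tall, 34 mm hexagon mouth open at the top; its lowest 29 mm narrow or widen to a foot 40 mm across. Point: on its axis, half-way up (40 mm above its underside); z out of the mouth. The four start 90 mm or more apart on a fixed flat steel sheet 3 mm thick.
- bay1_floor (a point): The socket tray's bay next to the handle. Point: centre of its grey rubber floor, 6 mm above the bench; y along the row towards the handle. Bay 65 x 65 mm inside, open above; walls 3 mm thick, tops 24 mm above the bench. The tray: fixed, bare sheet metal, 275 x 71 mm, black loop handle sticking out 43 mm at one end; it lies at any angle, left or right.
- bay2_floor (a point): The socket tray's bay second from the handle. Point: centre of its grey rubber floor, 6 mm above the bench; y along the row towards the handle. Bay 65 x 65 mm inside, open above; walls 3 mm thick, tops 24 mm above the bench. The bays are 68 mm apart in one straight row.
- bay3_floor (a point): The socket tray's bay third from the handle. Point: centre of its grey rubber floor, 6 mm above the bench; y along the row towards the handle. Bay 65 x 65 mm inside, open above; walls 3 mm thick, tops 24 mm above the bench. The bays are 68 mm apart in one straight row.
- bay4_floor (a point): The socket tray's bay at the end away from the handle. Point: centre of its grey rubber floor, 6 mm above the bench; y along the row towards the handle. Bay 65 x 65 mm inside, open above; walls 3 mm thick, tops 24 mm above the bench. The bays are 68 mm apart in one straight row.
- tape_mid (a point): Bystander: yellow tape measure lying flat, 72 x 66 x 36 mm; this point is its centre. Loose.
- magnet_mid (a point): Bystander: red triangular welding magnet lying flat, legs 80 mm, 14 mm thick; this point is its middle. Loose.
Mind the look-alikes: they are no part of the job. What is shaped like the part that bears bay2_floor but green or purple is not meant.

How it is judged:
At the end, for the whole second after the job is handed in: Each socket stands in its own bay, from smallest next to the handle to largest at the far end: its axis within 25 mm of the bay's centre (anywhere inside the bay), its foot on the floor (within 6 mm), mouth up and upright to 0.12 rad, at rest (horizontal distance between socket_a_mid and bay1_floor below 0.025 m and z of socket_a_mid in the frame of bay1_floor between 0.034 and 0.046 m and angle between each of socket_a_mid, socket_b_mid, socket_c_mid, socket_d_mid's own z axis and vertical below 0.12 rad and linear speed of each of socket_a, socket_b, socket_c, socket_d below 0.02 m/s and horizontal distance between socket_b_mid and bay2_floor below 0.025 m and z of socket_b_mid in the frame of bay2_floor between 0.034 and 0.046 m and horizontal distance between socket_c_mid and bay3_floor below 0.025 m and z of socket_c_mid in the frame of bay3_floor between 0.034 and 0.046 m and horizontal distance between socket_d_mid and bay4_floor below 0.025 m and z of socket_d_mid in the frame of bay4_floor between 0.034 and 0.046 m); the robot touches nothing.
It fails at once if the tape measure is pushed more than 30 mm from where it lay (distance of tape_mid from where it was at the start of the episode above 0.03 m).
It fails at once if the welding magnet is pushed more than 30 mm from where it lay (distance of magnet_mid from where it was at the start of the episode above 0.03 m).
It also fails if it takes over 115 s, if anything falls off the work surface, if the arm or the gripper's body presses on something with over 40 N, if the wrist force passes 120 N, or if a joint passes its speed limit or range.

## Working session

There is one attempt and no reset: what is moved stays moved. The work goes in short steps, Python scripts to look and compute and a shell command to move; the robot and the scene stay as the last step left them, time stands still between calls to the robot, and variables do not carry over. Pictures are saved under pics/ and viewed, and the job is handed in when it is done.

```bash
ls; mkdir -p pics; cat > h.py <<'E'
import numpy as np, cv2
from plant import r, eyes
def snap(n,f):
    info=eyes.camera_info(n); im=eyes.snapshot(n); cv2.imwrite('pics/'+f+'.png',im[:,:,::-1]); np.savez('pics/'+f+'.npz',im=im,T=np.array(info['world_from_camera']),fovy=info['fovy'],cx=info['cx'],cy=info['cy'])
    return im,info
E
python3 - <<'E'
from h import *
print(r.get_state())
for n in ('scene','top','wrist'):
    im,i=snap(n,n+'0'); print(n,i)
E
```

```text
pics
{'clock': 0.0, 'q': array([-1.12219618,  0.68995857, -0.19448187,  1.56632454,  0.15728951,
        0.90251824, -0.2150873 ]), 'qd': array([ 0.00121623, -0.00026371,  0.00037703, -0.00064906, -0.00135585,
        0.00050039,  0.00036711]), 'joint_torque': array([ 8.07381202e-04, -5.27561724e+01, -1.26636062e+00, -1.53420854e+01,
       -5.25656529e-02,  6.60338905e-03,  1.63702443e-04]), 'tool_pos': array([0.25168676, 0.57139692, 0.23793028]), 'eef_rot': array([ 0.14494429,  0.69203803, -0.14622145,  0.69187701]), 'contact_force': array([0.16791459, 0.06809821, 0.12630046]), 'moment': array([-0.02554792,  0.02344614,  0.01681477]), 'opening': 1.0005658309130347}
scene {'fovy': 51.54065537659248, 'cx': 273.8723202274638, 'cy': 206.85035490259403, 'world_from_camera': array([[-0.13313713, -0.84668687,  0.51516584,  1.00102295],
       [ 0.99109559, -0.11268333,  0.07093664,  0.02938393],
       [-0.00201052,  0.5200229 ,  0.85414996,  0.78378225],
       [ 0.        ,  0.        ,  0.        ,  1.        ]])}
top {'fovy': 43.136677827865554, 'cx': 288.34250809929415, 'cy': 207.04291941959423, 'world_from_camera': array([[ 0.02585574,  0.99214009, -0.12243172,  0.43968341],
       [-0.99958375,  0.02409095, -0.01587321, -0.02290169],
       [-0.01279895,  0.12279117,  0.99235   ,  1.29612555],
       [ 0.        ,  0.        ,  0.        ,  1.        ]])}
wrist {'fovy': 69.17987481726932, 'cx': 281.2600431638786, 'cy': 208.96017180210927, 'world_from_camera': array([[ 0.40332349, -0.88433008, -0.23513925,  0.19267104],
       [ 0.91505431,  0.3891034 ,  0.10617984,  0.59747557],
       [-0.00240455, -0.25799001,  0.96614459,  0.3839219 ],
       [ 0.        ,  0.        ,  0.        ,  1.        ]])}
```

View pics/top0.png

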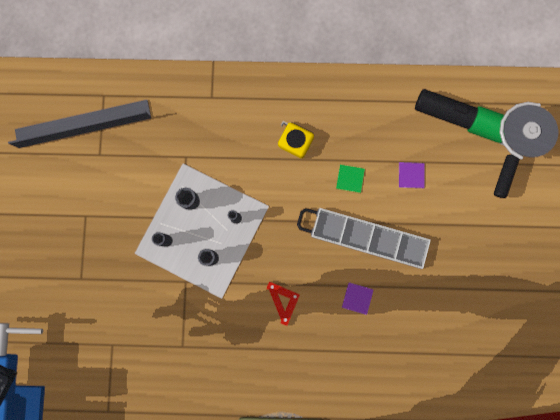

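View pics/scene0.png

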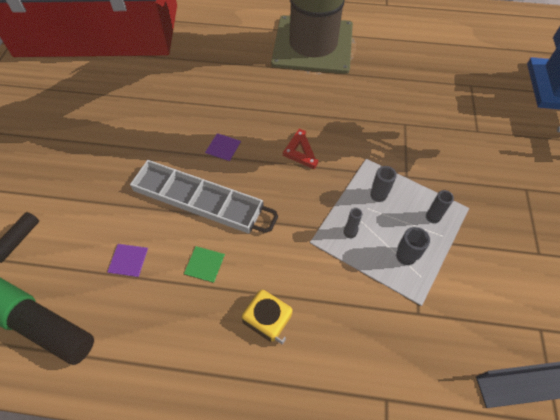

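View pics/wrist0.png

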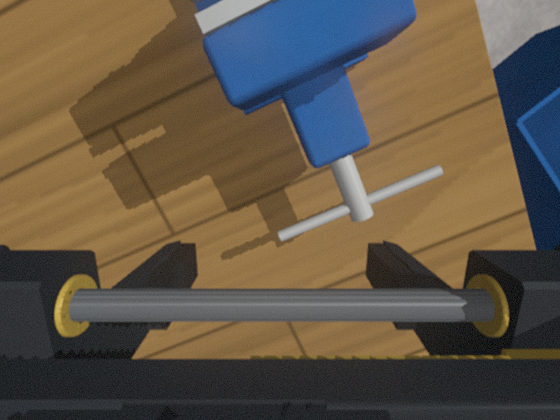

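The top view shows the tray at about (370,238), with its handle to the left at (307,220). The sockets are d (187,198), a (235,215), b (162,239) and c (208,257), the tape is at (296,139) and the magnet at (284,303). I'll zoom in to measure them.

```bash
python3 - <<'E'
from h import *
t=cv2.imread('pics/top0.png'); s=cv2.imread('pics/scene0.png')
a=cv2.resize(t[160:305,130:275],None,fx=4,fy=4,interpolation=cv2.INTER_CUBIC)
cv2.imwrite('pics/zt.png',a)
b=cv2.resize(s[155:300,310:475],None,fx=4,fy=4,interpolation=cv2.INTER_CUBIC)
cv2.imwrite('pics/zs.png',b)
c=cv2.resize(t[200:275,290:440],None,fx=5,fy=5,interpolation=cv2.INTER_CUBIC)
cv2.imwrite('pics/zr.png',c)
E
```

```text
(no output)
```

View pics/zt.png

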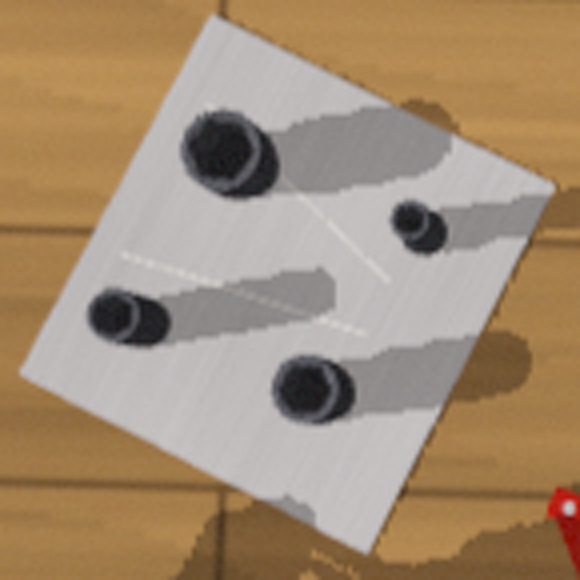

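View pics/zs.png

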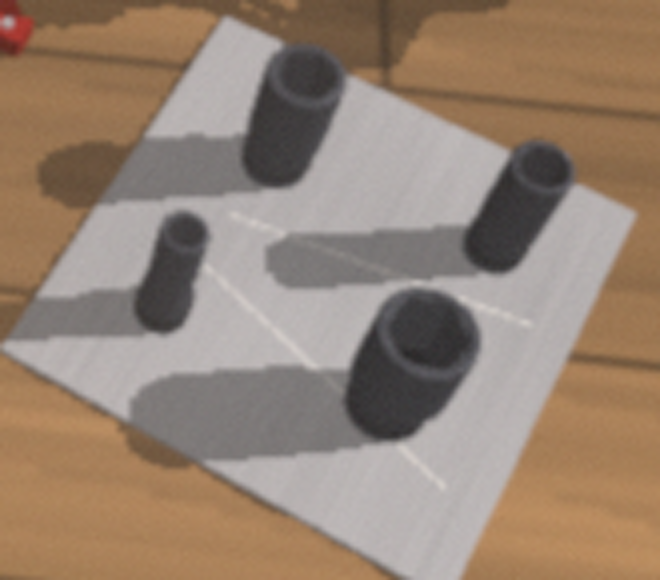

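View pics/zr.png

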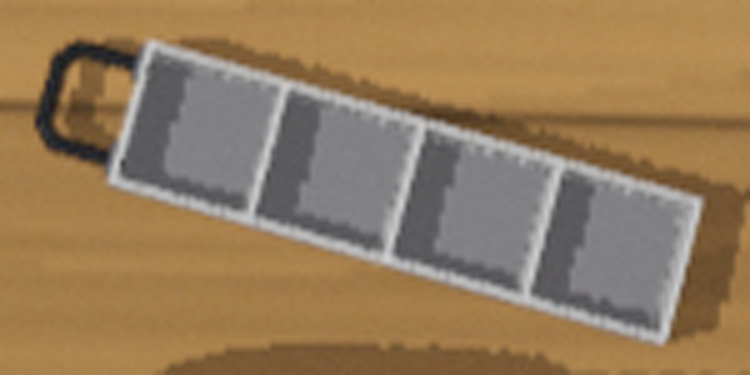

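```bash
cat >> h.py <<'E'
def ray(f,u,v):
    d=np.load('pics/'+f+'.npz'); T=d['T']; F=210/np.tan(np.radians(float(d['fovy']))/2)
    w=T[:3,:3]@np.array([(u-d['cx'])/F,-(v-d['cy'])/F,-1.]); return T[:3,3],w/np.linalg.norm(w)
def cast(f,u,v,z):
    o,w=ray(f,u,v); return o+w*(z-o[2])/w[2]
def tri(rays):
    A=sum(np.eye(3)-np.outer(w,w) for o,w in rays); b=sum((np.eye(3)-np.outer(w,w))@o for o,w in rays)
    return np.linalg.solve(A,b)
E
cat > m.py <<'E'
from h import *
T=dict(d=(221,152),a=(411,220),b=(116,316),c=(307,389)); S=dict(d=(428,334),a=(184,233),b=(541,167),c=(304,76))
zo=lambda p,k,x,y:((p[0]+.5)/k-.5+x,(p[1]+.5)/k-.5+y)
for k in 'abcd':
    t=zo(T[k],4,130,160); s=zo(S[k],4,310,155)
    print(k,cast('top0',*t,.083).round(4),cast('scene0',*s,.083).round(4),tri([ray('top0',*t),ray('scene0',*s)]).round(4))
C=[cast('top0',*zo(p,5,290,200),.024) for p in [(150,42),(702,200),(664,342),(110,182)]]
print(np.round(C,4)); print([np.linalg.norm(C[i]-C[i-1]).round(4) for i in range(4)])
h=(C[0]+C[3])/2; f=(C[1]+C[2])/2; m=(h+f)/2; u=(h-f)/np.linalg.norm(h-f); print('u',u,np.arctan2(u[1],u[0]))
for i in range(4): print('bay',i+1,(m+u*.068*(1.5-i)).round(4))
E
python3 m.py
python3 - <<'E'
import cv2
s=cv2.imread('pics/scene0.png')
cv2.imwrite('pics/zr2.png',cv2.resize(s[150:245,120:285],None,fx=4,fy=4,interpolation=cv2.INTER_CUBIC))
E
```

```text
a [0.5687 0.1248 0.083 ] [0.5713 0.1244 0.083 ] [0.569  0.1251 0.0794]
b [0.5092 0.2918 0.083 ] [0.512  0.2922 0.083 ] [0.5095 0.2931 0.0795]
c [0.4704 0.1803 0.083 ] [0.473  0.1799 0.083 ] [0.4705 0.1808 0.0797]
d [0.6055 0.2362 0.083 ] [0.6099 0.2355 0.083 ] [0.6063 0.2375 0.0766]
[[ 0.5961 -0.0779  0.024 ]
 [ 0.5266 -0.3426  0.024 ]
 [ 0.4587 -0.3242  0.024 ]
 [ 0.5281 -0.0601  0.024 ]]
[np.float64(0.0703), np.float64(0.2736), np.float64(0.0703), np.float64(0.2731)]
u [0.25414927 0.96716501 0.        ] 1.3138283379730624
bay 1 [ 0.5533 -0.1025  0.024 ]
bay 2 [ 0.536  -0.1683  0.024 ]
bay 3 [ 0.5187 -0.2341  0.024 ]
bay 4 [ 0.5015 -0.2999  0.024 ]
```

View pics/zr2.png

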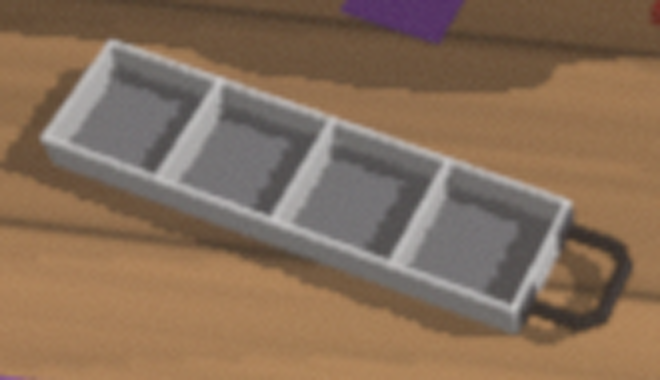

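Both views agree to within 3 mm, and the tray measures 273 × 70 mm against a nominal 275 × 71. I'll hold the jaws perpendicular to the tray row throughout, so next I work out the turn that needs.

```bash
cat >> h.py <<'E'
from scipy.spatial.transform import Rotation as R
JA=1.3138-np.pi/2
def go(x,y,z,jaw=None):
    """report what is left: turn vec (tool) and shift in the tool axes after the turn"""
    s=r.get_state(); M=R.from_quat(s['eef_rot'])
    ja=JA if jaw is None else jaw
    best=None
    for sg in (1,-1):
        yv=sg*np.array([np.cos(ja),np.sin(ja),0]); xv=np.array([0,0,-1.]); D=R.from_matrix(np.c_[xv,yv,np.cross(xv,yv)])
        tv=(M.inv()*D).as_rotvec()
        if best is None or np.linalg.norm(tv)<np.linalg.norm(best[0]): best=(tv,D)
    tv,D=best; d=np.array([x,y,z])-s['tool_pos']
    print('t',round(s['clock'],2),'pos',s['tool_pos'].round(4),'turn',tv.round(3),'shift cm now-axes',(M.inv().apply(d)*100).round(2),'after-turn',(D.inv().apply(d)*100).round(2),'op',round(s['opening']*8.8,2),'F',s['contact_force'].round(1),'q',s['q'].round(2))
E
python3 - <<'E'
from h import *
print(R.from_quat(r.get_state()['eef_rot']).as_matrix().round(3))
go(.5106,.292,.20)
E
```

```text
[[-0.     0.403  0.915]
 [-0.001  0.915 -0.403]
 [-1.    -0.001  0.   ]]
t 0.15 pos [0.2517 0.5715 0.2381] turn [1.413e+00 1.000e-03 1.000e-03] shift cm now-axes [  3.84 -15.15  34.96] after-turn [ 3.81 32.14 20.46] op 8.79 F [ 0.7 -0.1 -0.4] q [-1.12  0.69 -0.19  1.57  0.16  0.9  -0.22]
```

```bash
python3 -m pendant '[[[0.118,0,0,0,0,0,8.8],[0.118,0,0,0,0,0,8.8],[0.118,0,0,0,0,0,8.8],[0.118,0,0,0,0,0,8.8],[0.118,0,0,0,0,0,8.8],[0.118,0,0,0,0,0,8.8],[0.118,0,0,0,0,0,8.8],[0.118,0,0,0,0,0,8.8],[0.118,0,0,0,0,0,8.8],[0.118,0,0,0,0,0,8.8]]]' 50
python3 -m pendant '[[[0.118,0,0,0,0,0,8.8],[0.118,0,0,0,0,0,8.8],[0,0,0,0,4,2.5,8.8],[0,0,0,0,4,2.5,8.8],[0,0,0,0,4,2.5,8.8],[0,0,0,0,4,2.5,8.8],[0,0,0,0,4,2.5,8.8],[0,0,0,0,4,2.5,8.8],[0,0,0,0,4,2.5,8.8],[0,0,0,0,4,2.5,8.8]]]'
python3 - <<'E'
from h import *
go(.5106,.292,.20); snap('wrist','w1')
E
```

```text
clock: 0.98
tool_pos: [0.2516, 0.5718, 0.2384]
eef_rot: [-0.507, -0.493, 0.508, -0.493]
contact_force: [-0.5, -0.1, -0.0]
opening: 0.997
clock: 1.82
tool_pos: [0.4805, 0.327, 0.2386]
eef_rot: [-0.56, -0.431, 0.561, -0.431]
contact_force: [0.6, 0.7, -0.6]
opening: 0.999
t 1.82 pos [0.4805 0.327  0.2386] turn [-0.003  0.     0.   ] shift cm now-axes [3.86 3.81 2.61] after-turn [3.86 3.8  2.62] op 8.79 F [ 0.6  0.7 -0.6] q [-0.78  0.63  0.17  1.71 -0.14  0.81 -0.8 ]
```

View pics/w1.png

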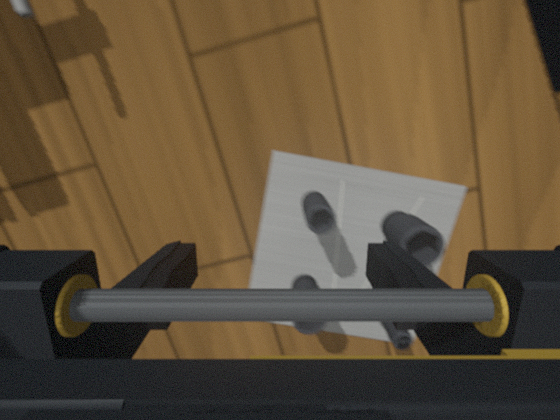

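The wrist view shows b at (320,218), d at (424,243), c at (309,318) and a near (400,338). I'll cast those rays to cross-check the positions.

```bash
python3 - <<'E'
from h import *
im=cv2.imread('pics/w1.png'); cv2.imwrite('pics/w1z.png',cv2.resize(im[170:350,250:480],None,fx=3,fy=3,interpolation=cv2.INTER_CUBIC))
print(cast('w1',320.5,219,.083),cast('w1',425,244,.083))
E
```

```text
[0.51435293 0.29116286 0.083     ] [0.61493503 0.23580776 0.083     ]
```

View pics/w1z.png

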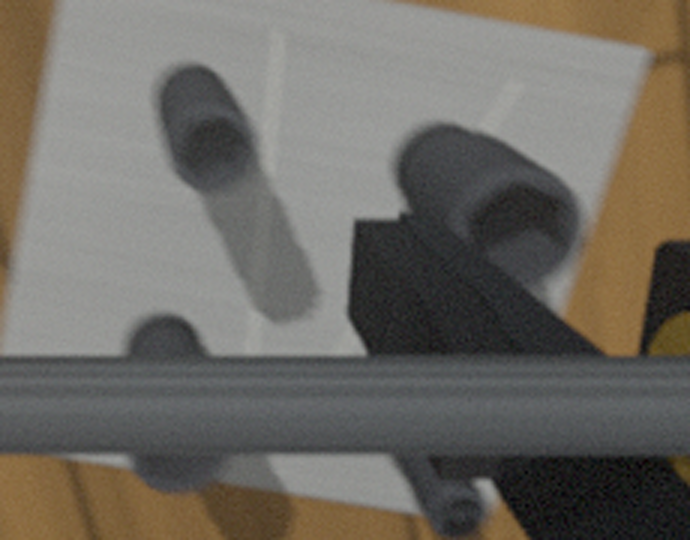

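```bash
python3 -m pendant '[[[0,0,0,3,2,1.35,8.8],[0,0,0,3,1.95,1.3,8.8],[0,0,0,4,0,0,8.8],[0,0,0,2,0,0,8.8],[0,0,0,0,0,0,8.8]]]' 50
python3 - <<'E'
from h import *
go(.512,.2915,.033); snap('wrist','w2')
E
```

```text
clock: 2.28
tool_pos: [0.5079, 0.291, 0.1142]
eef_rot: [-0.557, -0.431, 0.564, -0.43]
contact_force: [-0.9, 1.0, 0.4]
opening: 0.997
t 2.28 pos [0.5079 0.291  0.1142] turn [-0.004  0.007  0.007] shift cm now-axes [ 8.11  0.44 -0.21] after-turn [ 8.12  0.38 -0.15] op 8.78 F [-0.9  1.   0.4] q [-0.67  0.82  0.12  1.79 -0.16  0.55 -0.7 ]
```

View pics/w2.png

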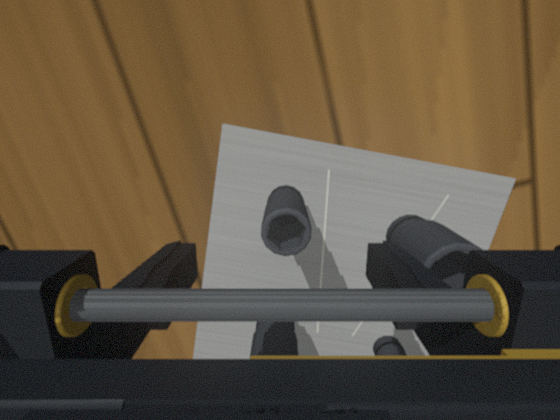

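```bash
python3 - <<'E'
from h import *
print(cast('w2',287.5,230,.083)); go(.512,.2915,.033)
E
```

```text
[0.51381312 0.29409416 0.083     ]
t 2.33 pos [0.5093 0.2922 0.1167] turn [-0.003  0.004  0.004] shift cm now-axes [ 8.36  0.32 -0.03] after-turn [ 8.37  0.28 -0.  ] op 8.8 F [0.6 0.4 0.7] q [-0.67  0.81  0.12  1.79 -0.16  0.56 -0.71]
```

```bash
python3 -m pendant '[[[0,0,0,2.8,0.3,-0.1,8.8],[0,0,0,2.8,0,0,8.8],[0,0,0,2.7,0,0,8.8],[0,0,0,0,0,0,8.8],[0,0,0,0,0,0,8.8]]]' 50
python3 - <<'E'
from h import *
go(.5125,.2925,.033)
E
```

```text
clock: 2.75
tool_pos: [0.5142, 0.2937, 0.0365]
eef_rot: [0.56, 0.431, -0.56, 0.431]
contact_force: [-0.6, 0.2, -0.2]
opening: 0.997
t 2.75 pos [0.5142 0.2937 0.0365] turn [-0.002 -0.     0.   ] shift cm now-axes [ 0.35 -0.13  0.16] after-turn [ 0.35 -0.13  0.16] op 8.77 F [-0.6  0.2 -0.2] q [-0.65  0.94  0.09  1.8  -0.18  0.4  -0.69]
```

Next I close gently, then firm up the grip.

```bash
python3 -m pendant '[[[0,0,0,0,0,0,2.8],[0,0,0,0,0,0,2.8],[0,0,0,0,0,0,2.8],[0,0,0,0,0,0,2.8],[0,0,0,0,0,0,2.8],[0,0,0,0,0,0,2.8],[0,0,0,0,0,0,2.8],[0,0,0,0,0,0,2.8]]]' 15
python3 -m pendant '[[[0,0,0,0,0,0,2.0],[0,0,0,0,0,0,2.0],[0,0,0,0,0,0,2.0]]]' 45
python3 - <<'E'
from h import *
go(.536,-.1683,.135)
E
```

```text
clock: 3.42
tool_pos: [0.514, 0.2931, 0.0358]
eef_rot: [-0.561, -0.431, 0.561, -0.431]
contact_force: [-1.3, 1.4, 1.2]
opening: 0.412
clock: 3.67
tool_pos: [0.5137, 0.2931, 0.0357]
eef_rot: [-0.56, -0.431, 0.561, -0.431]
contact_force: [-0.2, 0.2, 1.0]
opening: 0.358
t 3.67 pos [0.5137 0.2931 0.0357] turn [-0.003  0.     0.001] shift cm now-axes [-9.93 14.   44.02] after-turn [-9.93 13.88 44.06] op 3.15 F [-0.2  0.2  1. ] q [-0.64  0.94  0.09  1.8  -0.18  0.4  -0.69]
```

```bash
python3 -m pendant '[[[0,0,0,-2,0,0,2.0],[0,0,0,-3,0,0,2.0],[0,0,0,-4,0,0,2.0],[0,0,0,-2,0.6,2,2.0],[0,0,0,0,1.15,3.6,2.0],[0,0,0,0,1.15,3.6,2.0],[0,0,0,0,1.15,3.6,2.0],[0,0,0,0,1.15,3.6,2.0],[0,0,0,0,1.15,3.6,2.0],[0,0,0,0,1.15,3.6,2.0]]]' 45
python3 - <<'E'
from h import *
go(.536,-.1683,.135)
E
```

```text
clock: 4.5
tool_pos: [0.5258, 0.0438, 0.1456]
eef_rot: [-0.561, -0.431, 0.561, -0.431]
contact_force: [0.4, -0.5, -0.8]
opening: 0.353
t 4.5 pos [0.5258 0.0438 0.1456] turn [-0.003  0.    -0.   ] shift cm now-axes [ 1.06  6.44 20.23] after-turn [ 1.06  6.38 20.25] op 3.1 F [ 0.4 -0.5 -0.8] q [-0.21  0.71  0.06  1.95 -0.08  0.48 -0.35]
```

```bash
python3 -m pendant '[[[0,0,0,0,1.3,4,2.0],[0,0,0,0,1.3,4,2.0],[0,0,0,0,1.3,4,2.0],[0,0,0,0,1.3,4,2.0],[0,0,0,1,0.8,2.8,2.0],[0,0,0,0,0.35,1.45,2.0],[0,0,0,0,0,0,2.0],[0,0,0,0,0,0,2.0],[0,0,0,0,0,0,2.0]]]' 45
python3 - <<'E'
from h import *
go(.536,-.1683,.0385); snap('wrist','w3'); snap('scene','s3'); snap('top','t3')
E
```

```text
clock: 5.25
tool_pos: [0.5353, -0.1629, 0.1355]
eef_rot: [0.561, 0.432, -0.56, 0.431]
contact_force: [0.2, 0.3, -1.8]
opening: 0.355
t 5.25 pos [ 0.5353 -0.1629  0.1355] turn [-0.001 -0.002  0.001] shift cm now-axes [9.7  0.21 0.52] after-turn [9.7  0.2  0.51] op 3.12 F [ 0.2  0.3 -1.8] q [ 0.21  0.75 -0.    1.86 -0.    0.53 -0.04]
```

View pics/w3.png

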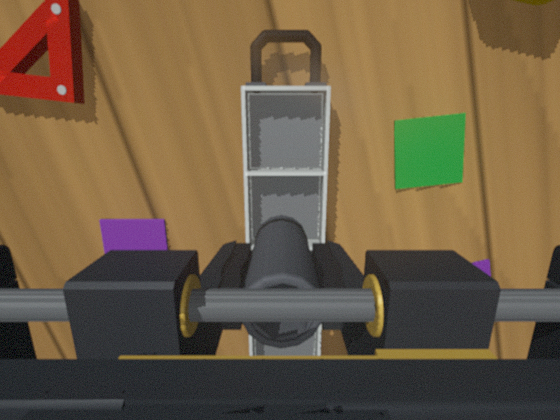

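View pics/s3.png

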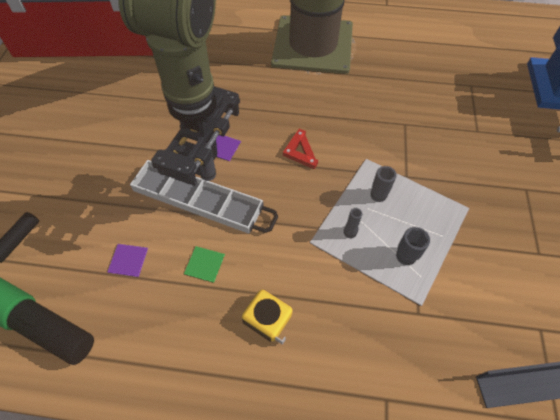

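The wrist view shows the near tray walls: the bay1 end wall spans (243,87) to (330,87) and the bay1/2 divider runs (245,172) to (328,172). I'll cast those to check the bay centres.

```bash
python3 - <<'E'
from h import *
P=[cast('w3',*p,.024) for p in [(243.5,88),(329.5,88),(246,172.5),(327.5,172.5)]]
h=(P[0]+P[1])/2; d=(P[2]+P[3])/2; u=(h-d)/np.linalg.norm(h-d)
print(np.linalg.norm(h-d),np.linalg.norm(P[0]-P[1]),np.arctan2(u[1],u[0]))
b1=(h+d)/2
for i in range(4): print(i+1,(b1-u*.068*i).round(4))
go(.536,-.1683,.0385)
E
```

```text
0.06708410247345938 0.06808967162403667 1.3197716825035433
1 [ 0.5568 -0.1041  0.024 ]
2 [ 0.54  -0.17   0.024]
3 [ 0.5231 -0.2358  0.024 ]
4 [ 0.5062 -0.3017  0.024 ]
t 5.4 pos [ 0.5356 -0.1626  0.1358] turn [ 0.    -0.001  0.   ] shift cm now-axes [9.73 0.19 0.55] after-turn [9.73 0.19 0.54] op 3.1 F [-0.3 -0.1 -2.4] q [ 0.21  0.75 -0.    1.86 -0.    0.53 -0.04]
```

```bash
python3 -m pendant '[[[0,0,0,2,0.4,0.55,2.0],[0,0,0,3,0,0,2.0],[0,0,0,2.5,0,0,2.0],[0,0,0,1.2,0,0,2.0],[0,0,0,0.5,0,0,2.0],[0,0,0,0.2,0,0,2.0],[0,0,0,0,0,0,2.0],[0,0,0,0,0,0,2.0]]]' 45
python3 - <<'E'
from h import *
go(.538,-.169,.0387)
E
```

```text
clock: 6.07
tool_pos: [0.5386, -0.1711, 0.0429]
eef_rot: [0.561, 0.43, -0.56, 0.432]
contact_force: [-0.2, -0.6, -1.0]
opening: 0.356
t 6.07 pos [ 0.5386 -0.1711  0.0429] turn [-0.003 -0.    -0.002] shift cm now-axes [ 0.42 -0.11 -0.19] after-turn [ 0.42 -0.11 -0.19] op 3.13 F [-0.2 -0.6 -1. ] q [ 0.23  0.91 -0.    1.88  0.    0.35 -0.04]
```

```bash
python3 -m pendant '[[[0,0,0,0.2,0,-0.1,2.0],[0,0,0,0.1,0,-0.1,2.0],[0,0,0,0.1,0,0,2.0],[0,0,0,0,0,0,2.0],[0,0,0,0,0,0,2.0]]]' 45
python3 - <<'E'
from h import *
go(.538,-.169,.0387); print(r.get_state()['contact_force'])
E
```

```text
clock: 6.48
tool_pos: [0.5388, -0.1688, 0.0386]
eef_rot: [0.561, 0.431, -0.56, 0.431]
contact_force: [0.3, 1.1, 6.9]
opening: 0.356
t 6.48 pos [ 0.5388 -0.1688  0.0386] turn [-0.003 -0.001 -0.001] shift cm now-axes [-0.01 -0.07  0.03] after-turn [-0.01 -0.07  0.03] op 3.13 F [0.3 1.1 6.9] q [ 0.22  0.92 -0.    1.88  0.    0.34 -0.04]
[0.25583224 1.1111659  6.90479507]
```

It's in contact with the floor (+7 N). Release and lift.

```bash
python3 -m pendant '[[[0,0,0,0,0,0,5],[0,0,0,0,0,0,6],[0,0,0,0,0,0,7],[0,0,0,0,0,0,7],[0,0,0,-1,0,0,7],[0,0,0,-3,0,0,8.8],[0,0,0,-4,0,0,8.8],[0,0,0,-4,0,0,8.8],[0,0,0,0,0,0,8.8]]]' 45
python3 - <<'E'
from h import *
go(.4730,.1805,.15); snap('scene','s4'); snap('wrist','w4')
E
```

```text
clock: 7.23
tool_pos: [0.5424, -0.1707, 0.165]
eef_rot: [0.564, 0.427, -0.558, 0.434]
contact_force: [0.8, -0.5, 0.3]
opening: 0.992
t 7.23 pos [ 0.5424 -0.1707  0.165 ] turn [-0.004  0.    -0.013] shift cm now-axes [  1.3  -15.77 -32.14] after-turn [  1.5  -15.63 -32.2 ] op 8.73 F [ 0.8 -0.5  0.3] q [ 0.22  0.71  0.    1.83 -0.    0.59 -0.04]
```

View pics/w4.png

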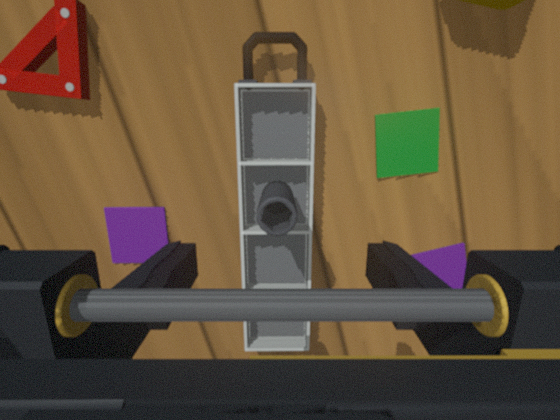

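View pics/s4.png

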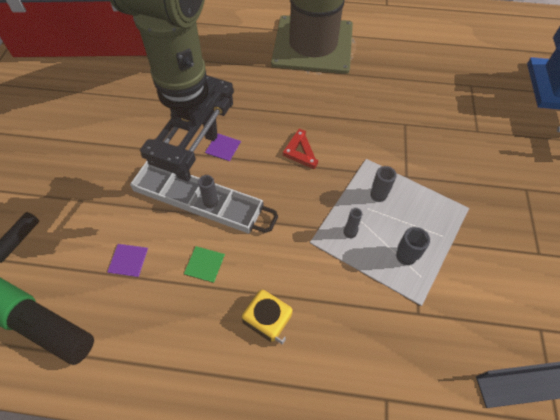

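b stands in bay 2, with its mouth at (277,212). Now for c.

```bash
python3 -m pendant '[[[0,0,0,0,-1.7,-3.55,8.8],[0,0,0,0,-1.7,-3.55,8.8],[0,0,0,0,-1.7,-3.55,8.8],[0,0,0,0,-1.7,-3.55,8.8],[0,0,0,0,-1.7,-3.55,8.8],[0,0,0,0,-1.7,-3.55,8.8],[0,0,0,0,-1.7,-3.55,8.8],[0,0,0,0,-1.7,-3.55,8.8],[0,0,0,0,-1.7,-3.55,8.8]]]' 15
python3 -m pendant '[[[0,0,0,2,0,0,8.8],[0,0,0,2,0,0,8.8],[0,0,0,0,0,0,8.8],[0,0,0,0,0,0,8.8]]]' 15
python3 - <<'E'
from h import *
go(.475,.181,.034); snap('wrist','w5')
E
```

```text
clock: 8.08
tool_pos: [0.4707, 0.1803, 0.1565]
eef_rot: [-0.56, -0.431, 0.562, -0.431]
contact_force: [1.4, -0.7, 0.7]
opening: 0.997
clock: 8.42
tool_pos: [0.471, 0.1781, 0.1164]
eef_rot: [-0.559, -0.431, 0.562, -0.431]
contact_force: [1.4, -0.3, 0.9]
opening: 0.998
t 8.42 pos [0.471  0.1781 0.1164] turn [-0.003  0.003  0.003] shift cm now-axes [ 8.24  0.34 -0.41] after-turn [ 8.24  0.32 -0.39] op 8.78 F [ 1.4 -0.3  0.9] q [-0.5   0.74  0.08  2.04 -0.14  0.37 -0.57]
```

View pics/w5.png

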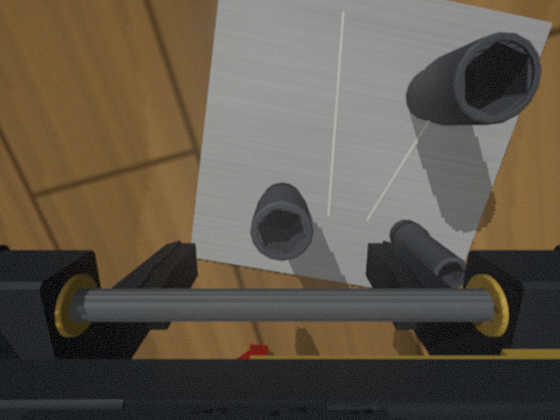

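c's mouth is centred at about (282,229), between the fingers, and d's is at (498,78).

```bash
python3 - <<'E'
from h import *
print('c',cast('w5',281.5,229,.083).round(4),'d',cast('w5',498,78,.083).round(4)); go(.475,.181,.034)
E
```

```text
c [0.4734 0.1821 0.083 ] d [0.6098 0.2357 0.083 ]
t 8.47 pos [0.4719 0.178  0.1173] turn [-0.004  0.002  0.001] shift cm now-axes [ 8.33  0.23 -0.38] after-turn [ 8.33  0.22 -0.37] op 8.79 F [-0.1  0.  -0.3] q [-0.5   0.74  0.08  2.04 -0.14  0.37 -0.57]
```

```bash
python3 -m pendant '[[[0,0,0,2.8,0.1,-0.38,8.8],[0,0,0,2.8,0,0,8.8],[0,0,0,2.6,0,0,8.8],[0,0,0,0,0,0,7],[0,0,0,0,0,0,3.6],[0,0,0,0,0,0,3.6],[0,0,0,0,0,0,3.6],[0,0,0,0,0,0,3.6],[0,0,0,0,0,0,3.6],[0,0,0,0,0,0,3.6]]]' 15
python3 -m pendant '[[[0,0,0,0,0,0,2.8],[0,0,0,0,0,0,2.8],[0,0,0,0,0,0,2.8],[0,0,0,0,0,0,2.8]]]' 45
python3 - <<'E'
from h import *
go(.521,-.235,.145)
E
```

```text
clock: 9.3
tool_pos: [0.4745, 0.1826, 0.0365]
eef_rot: [0.561, 0.431, -0.56, 0.431]
contact_force: [-2.0, -0.1, 1.3]
opening: 0.496
clock: 9.63
tool_pos: [0.4736, 0.1825, 0.0363]
eef_rot: [-0.56, -0.431, 0.561, -0.431]
contact_force: [-1.8, 1.3, 6.4]
opening: 0.44
t 9.63 pos [0.4736 0.1825 0.0363] turn [-0.003  0.     0.001] shift cm now-axes [-10.89  15.29  39.14] after-turn [-10.87  15.19  39.18] op 3.87 F [-1.8  1.3  6.4] q [-0.48  0.89  0.04  2.05 -0.15  0.2  -0.57]
```

```bash
python3 -m pendant '[[[0,0,0,-2,0,0,2.8],[0,0,0,-3,0,0,2.8],[0,0,0,-4,0,0,2.8],[0,0,0,-2.5,0.7,1.8,2.8],[0,0,0,0,1.4,3.6,2.8],[0,0,0,0,1.4,3.6,2.8],[0,0,0,0,1.4,3.6,2.8],[0,0,0,0,1.4,3.6,2.8],[0,0,0,0,1.4,3.6,2.8],[0,0,0,0,1.4,3.6,2.8]]]' 45
python3 -m pendant '[[[0,0,0,0,1.4,3.6,2.8],[0,0,0,0,1.4,3.6,2.8],[0,0,0,0,1.4,3.6,2.8],[0,0,0,0,1.2,3.2,2.8],[0,0,0,0,0.6,1.6,2.8],[0,0,0,0,0,0,2.8],[0,0,0,0,0,0,2.8],[0,0,0,0,0,0,2.8]]]' 45
python3 - <<'E'
from h import *
go(.521,-.235,.0393); snap('wrist','w6'); go(.521,-.235,.0393)
E
```

```text
clock: 10.47
tool_pos: [0.5017, -0.0691, 0.1504]
eef_rot: [-0.56, -0.431, 0.561, -0.431]
contact_force: [0.4, 0.1, -4.4]
opening: 0.44
clock: 11.13
tool_pos: [0.5196, -0.2319, 0.1502]
eef_rot: [0.56, 0.432, -0.56, 0.431]
contact_force: [0.6, 0.5, -4.2]
opening: 0.441
t 11.13 pos [ 0.5196 -0.2319  0.1502] turn [-0.002 -0.001  0.002] shift cm now-axes [11.09  0.24  0.28] after-turn [11.09  0.22  0.26] op 3.88 F [ 0.6  0.5 -4.2] q [ 0.36  0.74 -0.03  1.82  0.03  0.58  0.05]
t 11.18 pos [ 0.5198 -0.2314  0.1503] turn [-0.001 -0.001  0.002] shift cm now-axes [11.1   0.23  0.34] after-turn [11.1   0.21  0.32] op 3.87 F [-0.   0.3 -3.2] q [ 0.35  0.74 -0.03  1.82  0.03  0.58  0.05]
```

View pics/w6.png

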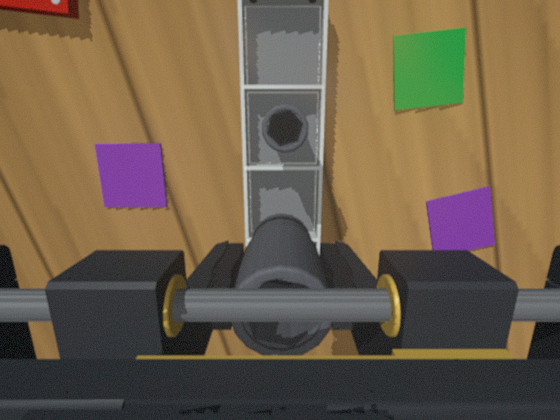

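The dividers are visible: bay1/2 at row 87 (cols 242 to 324) and bay2/3 at row 167 (cols 245 to 322). b stands in bay 2 at (285,128).

```bash
python3 - <<'E'
from h import *
P=[cast('w6',*p,.024) for p in [(242.5,87.5),(325,87.5),(245.5,167.5),(322.5,167.5)]]
h=(P[0]+P[1])/2; d=(P[2]+P[3])/2; u=(h-d)/np.linalg.norm(h-d)
print(np.linalg.norm(h-d),np.linalg.norm(P[0]-P[1]),np.arctan2(u[1],u[0]))
b1=(h+d)/2
for i in range(4): print(i+1,(b1-u*.068*(i-1)).round(4))
print('b mouth',cast('w6',285,128,.086))
E
```

```text
0.06679952765294489 0.06898838305813634 1.3168613152827207
1 [ 0.5565 -0.1045  0.024 ]
2 [ 0.5395 -0.1704  0.024 ]
3 [ 0.5224 -0.2362  0.024 ]
4 [ 0.5053 -0.302   0.024 ]
b mouth [ 0.5398872  -0.16982447  0.086     ]
```

```bash
python3 -m pendant '[[[0,0,0,2,0.3,0.4,2.8],[0,0,0,3,0,0,2.8],[0,0,0,3,0,0,2.8],[0,0,0,1.8,0,0,2.8],[0,0,0,0.6,0,0,2.8],[0,0,0,0.3,0,0,2.8],[0,0,0,0.2,0,0,2.8],[0,0,0,0,0,0,2.8],[0,0,0,0,0,0,2.8]]]' 45
python3 - <<'E'
from h import *
go(.522,-.236,.0393)
E
```

```text
clock: 11.93
tool_pos: [0.5228, -0.2381, 0.0429]
eef_rot: [0.561, 0.43, -0.56, 0.432]
contact_force: [0.2, 0.7, -3.7]
opening: 0.437
t 11.93 pos [ 0.5228 -0.2381  0.0429] turn [-0.003  0.    -0.002] shift cm now-axes [ 0.36 -0.13 -0.18] after-turn [ 0.36 -0.13 -0.18] op 3.84 F [ 0.2  0.7 -3.7] q [ 0.36  0.92 -0.02  1.85  0.04  0.37  0.05]
```

```bash
python3 -m pendant '[[[0,0,0,0.15,0,-0.15,2.8],[0,0,0,0.1,0,0,2.8],[0,0,0,0.1,0,0,2.8],[0,0,0,0,0,0,2.8],[0,0,0,0,0,0,2.8]]]' 45
python3 - <<'E'
from h import *
go(.522,-.236,.0393)
E
```

```text
clock: 12.35
tool_pos: [0.5228, -0.2364, 0.0393]
eef_rot: [0.561, 0.431, -0.56, 0.431]
contact_force: [-0.2, 0.1, 5.7]
opening: 0.441
t 12.35 pos [ 0.5228 -0.2364  0.0393] turn [-0.003 -0.    -0.001] shift cm now-axes [-0.   -0.09 -0.02] after-turn [-0.   -0.09 -0.02] op 3.88 F [-0.2  0.1  5.7] q [ 0.36  0.92 -0.02  1.86  0.04  0.36  0.04]
```

```bash
python3 -m pendant '[[[0,0,0,0,0,0,5.5],[0,0,0,0,0,0,6.5],[0,0,0,0,0,0,7.5],[0,0,0,0,0,0,7.5],[0,0,0,-1,0,0,8],[0,0,0,-3,0,0,8.8],[0,0,0,-4,0,0,8.8],[0,0,0,-4,0,0,8.8],[0,0,0,0,0,0,8.8]]]' 45
python3 - <<'E'
from h import *
go(.610,.236,.16); snap('wrist','w7')
E
```

```text
clock: 13.1
tool_pos: [0.5265, -0.2385, 0.1657]
eef_rot: [0.563, 0.427, -0.558, 0.435]
contact_force: [-0.0, -0.2, -0.1]
opening: 1.0
t 13.1 pos [ 0.5265 -0.2385  0.1657] turn [-0.004  0.002 -0.013] shift cm now-axes [  0.44  -4.17 -48.  ] after-turn [  0.57  -3.98 -48.02] op 8.8 F [-0.  -0.2 -0.1] q [ 0.36  0.72 -0.03  1.8   0.03  0.61  0.05]
```

View pics/w7.png

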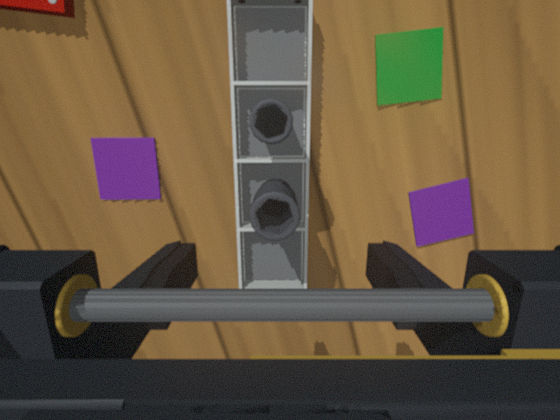

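b and c are in bays 2 and 3, at (270,121) and (274,213). Now d.

```bash
python3 -m pendant '[[[0,0,0,0,-0.3,-3.7,8.8],[0,0,0,0,-0.3,-3.7,8.8],[0,0,0,0,-0.3,-3.7,8.8],[0,0,0,0,-0.3,-3.7,8.8],[0,0,0,0,-0.3,-3.7,8.8],[0,0,0,0,-0.3,-3.7,8.8],[0,0,0,0,-0.3,-3.7,8.8],[0,0,0,0,-0.3,-3.7,8.8],[0,0,0,0,-0.3,-3.7,8.8],[0,0,0,0,-0.3,-3.7,8.8]]]' 15
python3 -m pendant '[[[0,0,0,0,-0.3,-3.7,8.8],[0,0,0,0,-0.3,-3.7,8.8],[0,0,0,2,-0.3,-3.5,8.8],[0,0,0,2,0,0,8.8],[0,0,0,0,0,0,8.8],[0,0,0,0,0,0,8.8],[0,0,0,0,0,0,8.8]]]' 15
python3 - <<'E'
from h import *
go(.610,.236,.034); snap('wrist','w8'); go(.610,.236,.034)
E
```

```text
clock: 13.98
tool_pos: [0.5877, 0.1305, 0.1574]
eef_rot: [-0.56, -0.431, 0.561, -0.431]
contact_force: [0.6, -0.0, 0.3]
opening: 1.0
clock: 14.57
tool_pos: [0.608, 0.2345, 0.1185]
eef_rot: [-0.561, -0.43, 0.561, -0.431]
contact_force: [0.4, -0.3, 0.5]
opening: 1.0
t 14.57 pos [0.608  0.2345 0.1185] turn [-0.005  0.001 -0.   ] shift cm now-axes [ 8.45  0.15 -0.21] after-turn [ 8.45  0.15 -0.2 ] op 8.8 F [ 0.4 -0.3  0.5] q [-0.48  0.87  0.08  1.58 -0.1   0.69 -0.62]
t 14.62 pos [0.6085 0.2345 0.1191] turn [-0.005  0.001 -0.001] shift cm now-axes [ 8.51  0.09 -0.19] after-turn [ 8.51  0.1  -0.18] op 8.77 F [ 0.7 -0.4  0.3] q [-0.48  0.87  0.08  1.58 -0.1   0.69 -0.62]
```

View pics/w8.png

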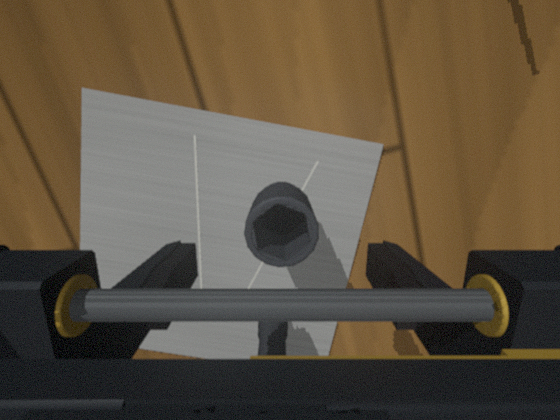

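```bash
python3 -m pendant '[[[0,0,0,2.8,0.1,-0.38,8.8],[0,0,0,2.8,0,0,8.8],[0,0,0,2.7,0,0,8.8],[0,0,0,0,0,0,7],[0,0,0,0,0,0,4.4],[0,0,0,0,0,0,4.4],[0,0,0,0,0,0,4.4],[0,0,0,0,0,0,4.4],[0,0,0,0,0,0,4.4],[0,0,0,0,0,0,4.4]]]' 15
python3 -m pendant '[[[0,0,0,0,0,0,3.6],[0,0,0,0,0,0,3.6],[0,0,0,0,0,0,3.6],[0,0,0,0,0,0,3.6]]]' 55
python3 - <<'E'
from h import *
go(.505,-.302,.15)
E
```

```text
clock: 15.45
tool_pos: [0.61, 0.2402, 0.0366]
eef_rot: [0.561, 0.431, -0.56, 0.431]
contact_force: [-1.6, 0.2, 7.2]
opening: 0.549
clock: 15.78
tool_pos: [0.61, 0.2402, 0.0367]
eef_rot: [0.561, 0.431, -0.56, 0.431]
contact_force: [-1.6, -0.2, 6.9]
opening: 0.537
t 15.78 pos [0.61   0.2402 0.0367] turn [-0.003 -0.001 -0.001] shift cm now-axes [-11.39   3.8   55.09] after-turn [-11.33   3.62  55.11] op 4.72 F [-1.6 -0.2  6.9] q [-0.48  0.99  0.07  1.6  -0.1   0.55 -0.62]
```

```bash
python3 -m pendant '[[[0,0,0,-2,0,0,3.6],[0,0,0,-3,0,0,3.6],[0,0,0,-4,0,0,3.6],[0,0,0,-3,0,1.5,3.6],[0,0,0,0,0.25,3.5,3.6],[0,0,0,0,0.25,3.7,3.6],[0,0,0,0,0.25,3.7,3.6],[0,0,0,0,0.25,3.7,3.6],[0,0,0,0,0.25,3.7,3.6],[0,0,0,0,0.25,3.7,3.6]]]' 55
python3 -m pendant '[[[0,0,0,0,0.25,3.7,3.6],[0,0,0,0,0.25,3.7,3.6],[0,0,0,0,0.25,3.7,3.6],[0,0,0,0,0.25,3.7,3.6],[0,0,0,0,0.25,3.7,3.6],[0,0,0,0,0.25,3.7,3.6],[0,0,0,0,0.25,3.7,3.6],[0,0,0,0,0.25,2.8,3.6],[0,0,0,0,0.2,1.5,3.6],[0,0,0,0,0,0,3.6]]]' 55
python3 -m pendant '[[[0,0,0,0,0,0,3.6],[0,0,0,0,0,0,3.6]]]' 55
python3 - <<'E'
from h import *
go(.505,-.302,.0397); snap('wrist','w9'); go(.505,-.302,.0397)
E
```

```text
clock: 16.62
tool_pos: [0.5625, 0.0073, 0.1549]
eef_rot: [-0.56, -0.431, 0.561, -0.431]
contact_force: [1.3, -0.3, -5.7]
opening: 0.541
clock: 17.45
tool_pos: [0.5048, -0.2948, 0.1549]
eef_rot: [-0.561, -0.428, 0.564, -0.429]
contact_force: [0.7, -0.9, -5.2]
opening: 0.536
clock: 17.62
tool_pos: [0.5074, -0.2868, 0.1548]
eef_rot: [0.561, 0.432, -0.56, 0.431]
contact_force: [1.2, -0.3, -5.8]
opening: 0.539
t 17.62 pos [ 0.5074 -0.2868  0.1548] turn [-0.001 -0.002  0.001] shift cm now-axes [11.51  0.16  1.55] after-turn [11.51  0.15  1.53] op 4.74 F [ 1.2 -0.3 -5.8] q [ 0.46  0.74 -0.04  1.78  0.05  0.62  0.13]
t 17.67 pos [ 0.5077 -0.2864  0.1549] turn [-0.    -0.002  0.001] shift cm now-axes [11.52  0.14  1.6 ] after-turn [11.52  0.13  1.58] op 4.71 F [ 0.5  0.5 -4.1] q [ 0.46  0.74 -0.04  1.78  0.05  0.62  0.13]
```

View pics/w9.png

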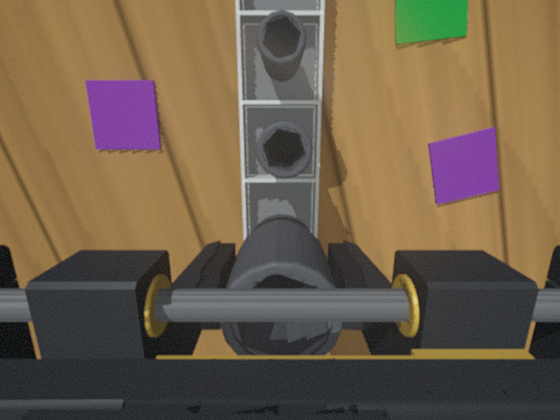

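```bash
python3 -m pendant '[[[0,0,0,0,0.1,1.5,3.6],[0,0,0,3,0,0,3.6],[0,0,0,3,0,0,3.6],[0,0,0,3,0,0,3.6],[0,0,0,1.3,0,0,3.6],[0,0,0,0.6,0,0,3.6],[0,0,0,0.4,0,0,3.6],[0,0,0,0,0,0,3.6],[0,0,0,0,0,0,3.6]]]' 55
python3 - <<'E'
from h import *
go(.505,-.301,.0397)
E
```

```text
clock: 18.42
tool_pos: [0.5056, -0.3037, 0.0435]
eef_rot: [0.561, 0.43, -0.56, 0.432]
contact_force: [-0.3, -0.9, -5.2]
opening: 0.537
t 18.42 pos [ 0.5056 -0.3037  0.0435] turn [-0.003  0.    -0.002] shift cm now-axes [ 0.37 -0.13 -0.24] after-turn [ 0.38 -0.12 -0.24] op 4.73 F [-0.3 -0.9 -5.2] q [ 0.48  0.92 -0.03  1.81  0.07  0.41  0.14]
```

```bash
python3 -m pendant '[[[0,0,0,0.15,0,-0.1,3.6],[0,0,0,0.1,0,0,3.6],[0,0,0,0.1,0,0,3.6],[0,0,0,0,0,0,3.6],[0,0,0,0,0,0,3.6]]]' 55
python3 - <<'E'
from h import *
go(.505,-.301,.0397)
E
```

```text
clock: 18.83
tool_pos: [0.5053, -0.3026, 0.0396]
eef_rot: [0.561, 0.431, -0.56, 0.431]
contact_force: [-0.3, 1.2, 4.7]
opening: 0.538
t 18.83 pos [ 0.5053 -0.3026  0.0396] turn [-0.003  0.    -0.001] shift cm now-axes [-0.01 -0.07 -0.15] after-turn [-0.01 -0.07 -0.15] op 4.74 F [-0.3  1.2  4.7] q [ 0.48  0.93 -0.03  1.81  0.07  0.4   0.14]
```

```bash
python3 -m pendant '[[[0,0,0,0,0,0,6],[0,0,0,0,0,0,7],[0,0,0,0,0,0,8],[0,0,0,0,0,0,8],[0,0,0,-1,0,0,8.8],[0,0,0,-3,0,0,8.8],[0,0,0,-4,0,0,8.8],[0,0,0,-4,0,0,8.8],[0,0,0,0,0,0,8.8],[0,0,0,0,0,0,8.8]]]' 45
python3 - <<'E'
from h import *
go(.573,.126,.16); snap('wrist','w10')
E
```

```text
clock: 19.67
tool_pos: [0.5063, -0.3034, 0.1618]
eef_rot: [0.562, 0.429, -0.56, 0.433]
contact_force: [-0.3, 0.5, -0.1]
opening: 0.996
t 19.67 pos [ 0.5063 -0.3034  0.1618] turn [-0.003  0.001 -0.006] shift cm now-axes [  0.09  -4.61 -43.21] after-turn [  0.18  -4.47 -43.22] op 8.76 F [-0.3  0.5 -0.1] q [ 0.49  0.74 -0.04  1.76  0.05  0.64  0.15]
```

View pics/w10.png

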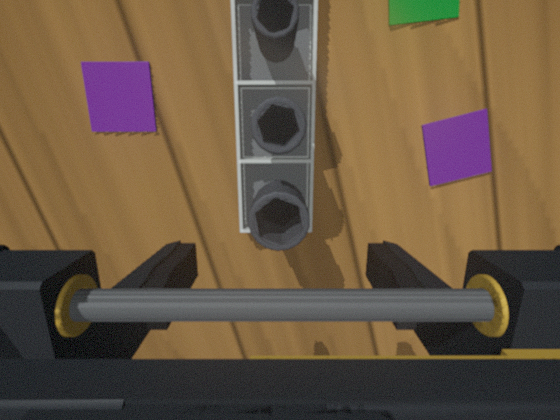

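d stands in bay 4, at (278,217). The last one is a.

```bash
python3 -m pendant '[[[0,0,0,0,-0.37,-3.6,8.8],[0,0,0,0,-0.37,-3.6,8.8],[0,0,0,0,-0.37,-3.6,8.8],[0,0,0,0,-0.37,-3.6,8.8],[0,0,0,0,-0.37,-3.6,8.8],[0,0,0,0,-0.37,-3.6,8.8],[0,0,0,0,-0.37,-3.6,8.8],[0,0,0,0,-0.37,-3.6,8.8],[0,0,0,0,-0.37,-3.6,8.8],[0,0,0,0,-0.37,-3.6,8.8]]]' 15
python3 -m pendant '[[[0,0,0,0,-0.37,-3.6,8.8],[0,0,0,2,-0.37,-3.6,8.8],[0,0,0,2,0,0,8.8],[0,0,0,0,0,0,8.8],[0,0,0,0,0,0,8.8],[0,0,0,0,0,0,8.8]]]' 15
python3 - <<'E'
from h import *
go(.573,.126,.034); snap('wrist','w11'); go(.573,.126,.034)
E
```

```text
clock: 20.55
tool_pos: [0.5602, 0.0566, 0.1571]
eef_rot: [-0.559, -0.432, 0.562, -0.43]
contact_force: [1.2, -0.3, -0.0]
opening: 0.999
clock: 21.05
tool_pos: [0.5726, 0.1243, 0.1186]
eef_rot: [-0.56, -0.43, 0.562, -0.431]
contact_force: [-0.7, -0.1, 0.1]
opening: 0.998
t 21.05 pos [0.5726 0.1243 0.1186] turn [-0.005  0.002  0.001] shift cm now-axes [ 8.46 -0.   -0.19] after-turn [ 8.46 -0.   -0.17] op 8.78 F [-0.7 -0.1  0.1] q [-0.32  0.8   0.06  1.79 -0.07  0.55 -0.49]
t 21.1 pos [0.5731 0.1243 0.1191] turn [-0.006  0.001 -0.001] shift cm now-axes [ 8.51 -0.06 -0.17] after-turn [ 8.51 -0.06 -0.16] op 8.77 F [-0.4  0.2  0.3] q [-0.32  0.8   0.06  1.79 -0.07  0.55 -0.49]
```

View pics/w11.png

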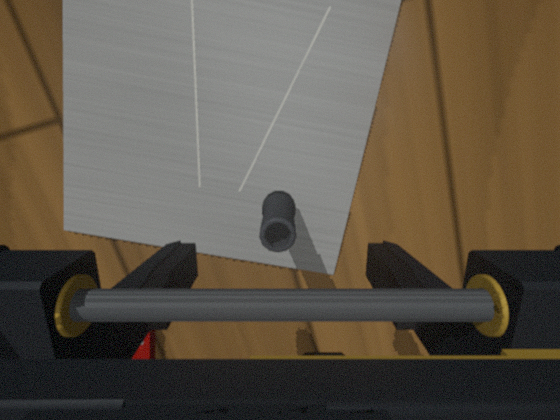

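```bash
python3 - <<'E'
from h import *
p=cast('w11',277.5,234,.083); print(p); go(p[0],p[1],.034)
E
```

```text
[0.57169312 0.12507731 0.083     ]
t 21.1 pos [0.5731 0.1243 0.1191] turn [-0.006  0.001 -0.001] shift cm now-axes [ 8.51 -0.16 -0.05] after-turn [ 8.51 -0.16 -0.04] op 8.77 F [-0.4  0.2  0.3] q [-0.32  0.8   0.06  1.79 -0.07  0.55 -0.49]
```

```bash
python3 -m pendant '[[[0,0,0,2.8,-0.15,0.1,8.8],[0,0,0,2.8,0,0,8.8],[0,0,0,2.7,0,0,8.8],[0,0,0,0,0,0,6],[0,0,0,0,0,0,2.1],[0,0,0,0,0,0,2.1],[0,0,0,0,0,0,2.1],[0,0,0,0,0,0,2.1],[0,0,0,0,0,0,2.1],[0,0,0,0,0,0,2.1]]]' 12
python3 -m pendant '[[[0,0,0,0,0,0,2.1],[0,0,0,0,0,0,2.1],[0,0,0,0,0,0,1.2],[0,0,0,0,0,0,1.2],[0,0,0,0,0,0,1.2]]]' 40
python3 - <<'E'
from h import *
go(.556,-.104,.15)
E
```

```text
clock: 21.93
tool_pos: [0.5717, 0.126, 0.0366]
eef_rot: [0.561, 0.431, -0.56, 0.431]
contact_force: [-0.5, 0.8, -0.8]
opening: 0.493
clock: 22.35
tool_pos: [0.5712, 0.126, 0.0358]
eef_rot: [0.561, 0.431, -0.561, 0.431]
contact_force: [0.0, 0.2, 1.1]
opening: 0.263
t 22.35 pos [0.5712 0.126  0.0358] turn [-0.003 -0.     0.   ] shift cm now-axes [-11.43   4.44  22.61] after-turn [-11.42   4.38  22.63] op 2.31 F [0.  0.2 1.1] q [-0.32  0.94  0.04  1.82 -0.08  0.38 -0.48]
```

```bash
python3 -m pendant '[[[0,0,0,-2,0,0,1.2],[0,0,0,-3,0,0,1.2],[0,0,0,-4,0,0,1.2],[0,0,0,-2.5,0.4,1.6,1.2],[0,0,0,0,0.7,3.5,1.2],[0,0,0,0,0.7,3.5,1.2],[0,0,0,0,0.7,3.5,1.2],[0,0,0,0,0.7,3.5,1.2],[0,0,0,0,0.7,3.5,1.2],[0,0,0,0,0.4,2.0,1.2]]]' 40
python3 -m pendant '[[[0,0,0,0,0.2,1.2,1.2],[0,0,0,0,0,0,1.2],[0,0,0,0,0,0,1.2],[0,0,0,0,0,0,1.2]]]' 40
python3 - <<'E'
from h import *
go(.556,-.104,.0388); snap('wrist','w12'); go(.556,-.104,.0388)
E
```

```text
clock: 23.18
tool_pos: [0.5571, -0.0947, 0.1504]
eef_rot: [-0.561, -0.429, 0.563, -0.43]
contact_force: [0.3, -1.0, -1.3]
opening: 0.269
clock: 23.52
tool_pos: [0.5576, -0.0983, 0.1505]
eef_rot: [0.56, 0.433, -0.559, 0.431]
contact_force: [0.4, -0.8, -1.7]
opening: 0.268
t 23.52 pos [ 0.5576 -0.0983  0.1505] turn [ 0.    -0.002  0.001] shift cm now-axes [ 1.117e+01 -1.000e-02  6.200e-01] after-turn [ 1.117e+01 -1.000e-02  5.900e-01] op 2.36 F [ 0.4 -0.8 -1.7] q [ 0.09  0.73  0.    1.83 -0.    0.58 -0.16]
t 23.57 pos [ 0.5577 -0.0981  0.1505] turn [ 0.001 -0.002  0.001] shift cm now-axes [ 1.117e+01 -1.000e-02  6.400e-01] after-turn [11.17 -0.02  0.61] op 2.34 F [ 0.2 -0.5 -1.9] q [ 0.09  0.73  0.    1.83 -0.    0.58 -0.16]
```

View pics/w12.png

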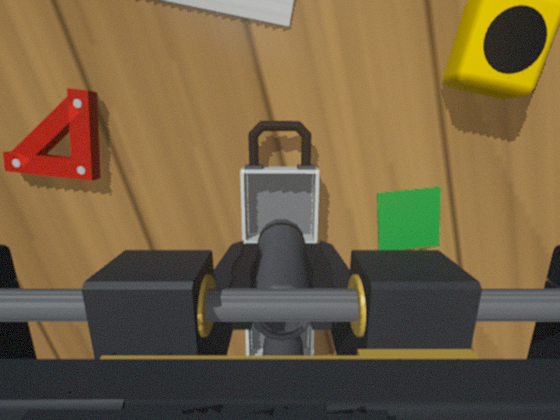

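The view shows a held over bay 1, with the end wall at row 168 and the bay1/2 divider at row 242. Lowering it.

```bash
python3 -m pendant '[[[0,0,0,0,0,0.5,1.2],[0,0,0,3,0,0,1.2],[0,0,0,3,0,0,1.2],[0,0,0,3,0,0,1.2],[0,0,0,1.1,0,0,1.2],[0,0,0,0.4,0,0,1.2],[0,0,0,0.4,0,0,1.2],[0,0,0,0,0,0,1.2],[0,0,0,0,0,0,1.2]]]' 40
python3 - <<'E'
from h import *
go(.556,-.104,.0388)
E
```

```text
clock: 24.32
tool_pos: [0.5571, -0.1061, 0.0429]
eef_rot: [0.561, 0.43, -0.56, 0.432]
contact_force: [0.2, -0.2, -1.7]
opening: 0.265
t 24.32 pos [ 0.5571 -0.1061  0.0429] turn [-0.003 -0.    -0.002] shift cm now-axes [ 0.41 -0.16 -0.17] after-turn [ 0.41 -0.16 -0.17] op 2.33 F [ 0.2 -0.2 -1.7] q [ 0.11  0.91 -0.    1.88  0.    0.35 -0.16]
```

```bash
python3 -m pendant '[[[0,0,0,0.2,0,-0.1,1.2],[0,0,0,0.1,0,0,1.2],[0,0,0,0.1,0,0,1.2],[0,0,0,0,0,0,1.2],[0,0,0,0,0,0,1.2]]]' 40
python3 - <<'E'
from h import *
go(.556,-.104,.0388)
E
```

```text
clock: 24.73
tool_pos: [0.5569, -0.105, 0.0387]
eef_rot: [0.561, 0.431, -0.56, 0.431]
contact_force: [-0.7, 0.8, 5.9]
opening: 0.269
t 24.73 pos [ 0.5569 -0.105   0.0387] turn [-0.003 -0.    -0.001] shift cm now-axes [-0.01 -0.11 -0.07] after-turn [-0.01 -0.11 -0.07] op 2.37 F [-0.7  0.8  5.9] q [ 0.11  0.92 -0.    1.88  0.    0.34 -0.16]
```

```bash
python3 -m pendant '[[[0,0,0,0,0,0,4],[0,0,0,0,0,0,6],[0,0,0,0,0,0,7],[0,0,0,0,0,0,7],[0,0,0,-1,0,0,7],[0,0,0,-3,0,0,7],[0,0,0,-4,0,0,7],[0,0,0,-4,0,0,7],[0,0,0,-4,0,0,7],[0,0,0,0,0,0,7]]]' 40
python3 -m pendant '[[[0,0,0,-2,0,-3.8,7],[0,0,0,-2,0,-3.8,7],[0,0,0,0,0,-4,7],[0,0,0,0,0,-4,7],[0,0,0,0,0,-4,7],[0,0,0,0,0,-4,7],[0,0,0,0,0,-4,7],[0,0,0,0,0,0,7],[0,0,0,0,0,0,7],[0,0,0,0,0,0,7]]]' 40
python3 - <<'E'
from h import *
snap('scene','s13'); im,_=snap('top','t13')
t=cv2.imread('pics/t13.png'); cv2.imwrite('pics/z13.png',cv2.resize(t[195:285,280:440],None,fx=5,fy=5,interpolation=cv2.INTER_CUBIC))
t=cv2.imread('pics/s13.png'); cv2.imwrite('pics/y13.png',cv2.resize(t[120:245,120:290],None,fx=4,fy=4,interpolation=cv2.INTER_CUBIC))
E
```

```text
clock: 25.57
tool_pos: [0.5608, -0.106, 0.2056]
eef_rot: [0.564, 0.427, -0.557, 0.434]
contact_force: [1.1, 0.5, -0.3]
opening: 0.795
clock: 26.4
tool_pos: [0.6264, 0.1585, 0.2365]
eef_rot: [-0.56, -0.431, 0.561, -0.431]
contact_force: [0.4, -0.5, -0.3]
opening: 0.795
```

View pics/z13.png

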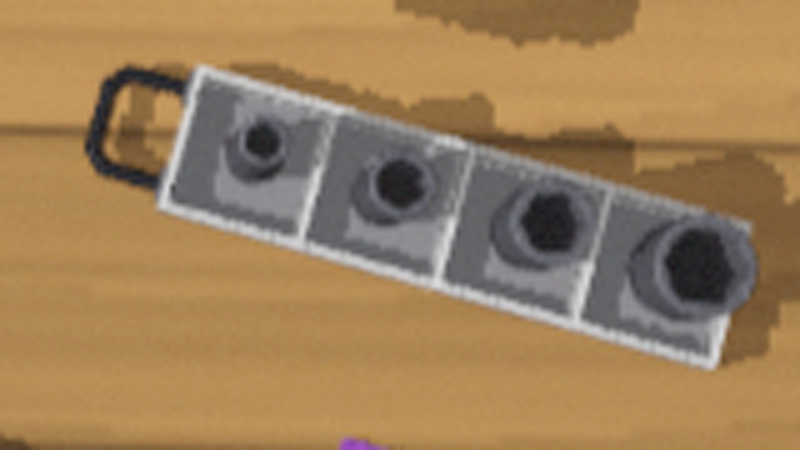

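View pics/y13.png

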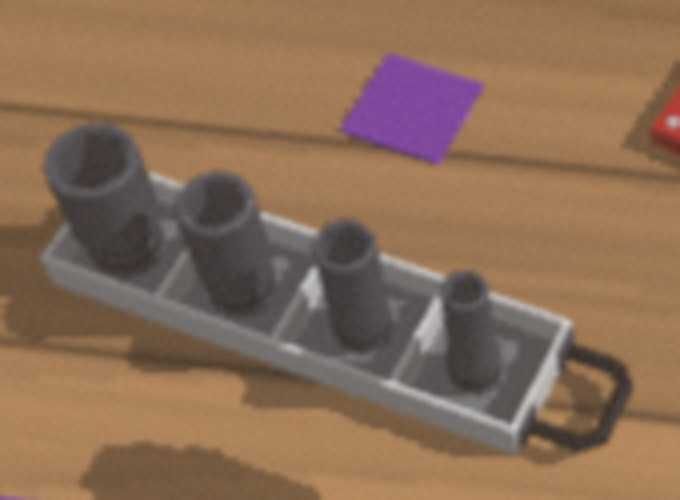

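View pics/s13.png

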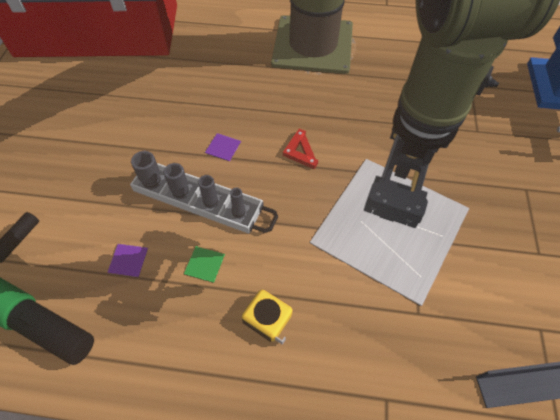

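All four stand upright in size order. Before handing in, I'll check the mouth positions numerically and look for any drift in the bystanders.

```bash
python3 - <<'E'
from h import *
zo=lambda p,k,x,y:((p[0]+.5)/k-.5+x,(p[1]+.5)/k-.5+y)
T=[(262,142),(402,184),(550,222),(701,266)]; S=[(466,292),(346,246),(217,202),(97,160)]
B=np.array([[.5533,-.1025],[.536,-.1683],[.5187,-.2341],[.5015,-.2999]])
for i in range(4):
    t=zo(T[i],5,280,195); s=zo(S[i],4,120,120)
    p=cast('top0',*t,.086); q=cast('scene0',*s,.086); X=tri([ray('top0',*t),ray('scene0',*s)])
    print('abcd'[i],p[:2].round(4),q[:2].round(4),'tri z',X[2].round(4),'off mm',((p[:2]-B[i])*1000).round(1),((q[:2]-B[i])*1000).round(1))
for f0,f1 in (('top0','t13'),('scene0','s13')):
    for n,lo,hi in (('yellow',(22,150,100),(35,255,255)),('red',(0,200,90),(4,255,255))):
        o=[]
        for f in (f0,f1):
            h=cv2.cvtColor(np.load('pics/'+f+'.npz')['im'],cv2.COLOR_RGB2HSV); m=cv2.inRange(h,lo,hi)
            k,l,st,c=cv2.connectedComponentsWithStats(m); 
            o.append([(c[i].round(1).tolist(),int(st[i,4])) for i in range(1,k) if 80<st[i,4]<3000])
        print(n,f1,o)
s=r.get_state(); print(s['clock'],s['contact_force'])
E
```

```text
a [ 0.5547 -0.1042] [ 0.5581 -0.1045] tri z 0.0815 off mm [ 1.4 -1.7] [ 4.8 -2. ]
b [ 0.537  -0.1682] [ 0.5394 -0.1673] tri z 0.0827 off mm [1.  0.1] [3.4 1. ]
c [ 0.5214 -0.2355] [ 0.5219 -0.2363] tri z 0.0856 off mm [ 2.7 -1.4] [ 3.2 -2.2]
d [ 0.5032 -0.3039] [ 0.5044 -0.3027] tri z 0.0842 off mm [ 1.7 -4. ] [ 2.9 -2.8]
yellow t13 [[([295.4, 140.5], 568)], [([295.4, 140.5], 571)]]
red t13 [[([282.8, 301.0], 517)], [([283.0, 301.0], 531)]]
yellow s13 [[([270.2, 314.9], 667)], [([270.0, 314.7], 698)]]
red s13 [[], []]
26.5 [-0.08781794  0.04721171  0.92391103]
```

All mouths are within 5 mm of their bay centres, and the tape and magnet haven't moved. Handing in.

```bash
python3 -c "
from plant import r
print(r.finish_job())"
```

```text
the job is handed in; nothing more can be done
None
```

I put all four sockets in the tray in order of size: a in bay 1 next to the handle, then b, c and d in bays 2, 3 and 4. Each was lowered until the force reading showed it on the floor (about 5–7 N), then released. I handed the job in at about 26.5 s with the gripper clear of everything.

**Sockets:** the top and scene views both put each mouth within about 5 mm of its bay centre, against the 25 mm allowed. All four look upright. Triangulated mouth heights came out at 81.5–85.6 mm, against the expected 86 mm. I put the 0.5–4.5 mm shortfall down to camera calibration, because the sockets standing on the sheet also read 3–6 mm low at the start.

**Bystanders:** the tape measure's image position changed by less than 0.3 pixel in both views. The magnet changed by about 0.2 pixel in the top view. My colour mask missed the magnet in the scene view, so there I could only judge by eye, and it looked unmoved.

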